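# Index and lock the bearing fixture

### The arm

A 6-joint arm with a two-finger parallel gripper is mounted at the origin on the work surface. World frame = base frame: x ahead of the robot, y to its left, z up, the work surface at z = 0. Lengths are in m, angles in rad, forces in N, time in s.
With the tool pointing down it reaches from about 0.25 to 0.775 m from the base axis. Payload 4 kg.
Tool frame: the origin (TCP) lies midway between the tips of the shut fingers; the grasp point (between the pads) lies 19 mm behind it (grip_point_offset is the distance from the TCP to the grasp point, in m); z points along the fingers, y is the line along which they close (so a half turn about z gives the same grasp; the last joint's range is limited). The gripper opens to 94 mm and grips with 3 to 60 N. Pads are 16 mm wide; open, the fingers measure 119 mm over their backs; the gripper's body (75 mm by 177 mm) begins 78 mm behind the grasp point.
Start: joints at [-1.24, 0.087, 1.371, -0, 1.684, -0.103], TCP at [0.231, -0.499, 0.206] pointing down, gripper open.
Joint ranges: [-3.1, 3.1], [-0.76, 2.03], [0.27, 2.55], [-1.08, 4.22], [0.17, 2.65], [-2.57, 2.57]. Speed limits (rad/s): [2.79, 2.79, 3.14, 3.14, 3.14, 3.14].

### API

Orientations are given as [roll, pitch, yaw] about the fixed x, y, z axes, in that order (R = Rz(yaw) Ry(pitch) Rx(roll)).
In Python, from bench import * gives the robot as it stands.
- The arm moves only by the tool carry_out, never from a script. Its argument "commands" is a list of rows, each a list of 6 numbers: the shift along the tool's x, y, z in m, then the turn, a rotation vector about the tool's x, y, z in rad. In form: [[tx, ty, tz, rx, ry, rz], ...]. A call has exactly 5 rows; each row is the pose to reach, as a shift and turn from the pose commanded when the call began, along the tool's axes at that moment; what a row does not reach only later rows make up. A row lasts 1/10 s, in which the tool goes at most 50 mm and 8.59 degrees, less where a joint would pass 70% of its speed; a pose out of reach is approached as far as the arm can. A call with a gripper value outside its range is refused whole. "jaw" is the opening, from 0 (shut) to 1 (fully open), set as the call begins (left out, the last holds). The fingers move at their own pace and stop on an object; the grip force is fixed at half the most. Time passes only in rows, so rows that repeat a pose let the fingers close, or fill a call up. It gives the time, the measured TCP pose, the force, the opening and the grip force at its end, in the units of the state.
- get_obs(): the state, without advancing time (a new reading comes with each control period).
- snapshot(name): name is "side" or "top" or "wrist"; returns a dict with "img" (400x640x3 uint8, red, green, blue), "range_z" (400x640 float32, m along the optical axis (not along the pixel's ray), 0 where there is no reading), "fx", "fy", "cx", "cy" (pixels), "R" (3x3) and "t" (3): a world point X has camera coordinates R X + t. Camera axes: x right, y down, z forward; pixel columns grow to the right and rows downward; lengths in m; the calibration is good to about 2 mm. A picture is of the moment at which its call begins.
- close_job(): hands the job in; it is judged then, once.
The state is a dict: "time": time; "joint_positions": joint angles; "qvel": joint speeds; "joint_torque": joint torques, N m; "tool_pos": TCP position; "ee_rot": TCP orientation; "wrist_force": force on the tool from outside, world axes, zero at the start; "wrist_torque": the same for the moment, N m; "width": finger opening in m; "finger_force": force on a finger pad.
Only numpy, scipy, OpenCV 4.12 (cv2) and the standard library are available. Lean on these libraries where they do the work, as an engineer would, in place of code of your own. Each camera call takes 0.05 s, during which the arm holds its last target. There are 200 camera calls.

### The job

Turn the spoked wheel of the indexing fixture, pushing on a spoke with a finger, until the red ball of its red spoke stands centred above the blue mark. Then push the orange-knobbed lock lever all the way round, away from the wheel, to its stop, with the red ball still over the blue mark. The bearing stays seated on the wheel, and the spray can, socket and spanner stay as they are.

Things in the scene. Friction and masses are not known exactly. Their poses are not given: they have to be found in the camera images.
- fixture: Grey indexing fixture bolted to the bench. Origin: on the bench (z = 0), on the wheel's vertical axis; z up. Round base plate 244 mm across, top 15 mm above the bench, with a tongue 70 mm wide out to 200 mm along the fixture's -y, carrying the lock lever. Its yaw varies.
- wheel (a joint): Angle (rad) of the steel wheel about the fixture's z, counter-clockwise from above positive; at 0 the red spoke points along the fixture's +x. Dark hub 92 mm across, 40 to 70 mm above the bench; four spokes 90 degrees apart, one red, three steel with black balls. Turns either way by a full turn from its start, needs about 0.15 N m (2 N at 75 mm), stays where it is left.
- pointer (a point): Centre of the red ball (18 mm across) at the end of the red spoke: 95 mm from the wheel's axis, 55 mm above the bench. The black balls are alike. Spokes are round bars 12 mm thick, centreline 55 mm above the bench, from hub to ball, with 34 mm of free height between them and the base plate (31 mm over a mark).
- mark_blue: Blue disc 28 mm across, 3 mm thick, on the base plate, its centre 95 mm from the wheel's axis, so that a ball end can stand right above it. Origin at the centre of its underside. It swaps places with the yellow and the white mark.
- mark_yellow: Yellow disc like the blue one, not wanted.
- mark_white: White disc like the blue one, not wanted.
- lock (a joint): Angle (rad) of the lock lever about its vertical pivot, counter-clockwise from above positive. 0: it points along the fixture's -x (unlocked); 1.57: at its stop, it points along the fixture's -y, straight away from the wheel (locked). It starts between 0 and 0.35, needs about 0.08 N m (under 2 N at 50 mm) and stays where it is left.
- lock_pivot (a point): Point on the lock lever's pivot axis, 165 mm from the wheel's axis along the fixture's -y, 55 mm above the bench. The lever's boss there is 28 mm across and rises to 64 mm above the bench.
- lock_knob (a point): Centre of the orange ball knob (20 mm across) at the free end of the lock lever, 65 mm from its pivot axis, 55 mm above the bench. The lever is a round steel bar 12 mm thick, centreline 55 mm above the bench.
- bearing: Loose bearing ring lying on the wheel's hub around a 34 mm spigot: 62 mm outside, 38 mm bore, 17 mm high, underside 70 mm above the bench. Origin at the centre of its underside. The spigot's top, 90 mm above the bench, is the highest point of the fixture.
- spray: Blue spray can standing loose on the bench, 60 mm across, 170 mm tall; origin at the centre of its underside. To be left alone.
- socket: Loose steel socket standing on the bench, 28 mm across, 40 mm tall; origin at the centre of its underside. To be left alone.
- spanner: Loose spanner lying on the bench, 160 mm long along its own x axis; origin under its middle. To be left alone.
Mind the look-alikes: they are no part of the job. There is more than one size of the bearing; the one meant has the size given above.

How it is judged:
On the way, in this order (a step that is already met when the one before it is completed fails the run):
1. the red ball stands over the blue mark, the wheel at rest (horizontal distance between pointer and mark_blue below 0.012 m and velocity of joint wheel between -0.08 and 0.08 rad/s), for 0.3 s.
2. then the lock lever is pushed round to its stop (value of joint lock above 1.42 rad), for 0.2 s.
At the end, for the whole second after the job is handed in: Red ball's centre within 12 mm (seen from above) of the blue mark's centre and the wheel still; lock lever beyond 1.42 rad, its stop being at 1.57; bearing flat on its seat (within about 6 mm); spray can, socket and spanner within 20 mm of where they stood, upright or flat as before, and at rest (all of step 1 and value of joint lock above 1.42 rad and distance between bearing and fixture below 0.076 m and angle between bearing's own z axis and vertical below 0.1 rad and distance of each of spray, socket, spanner from where it was at the start of the episode below 0.02 m and angle between each of spray, socket, spanner's own z axis and vertical below 0.2 rad and linear speed of each of spray, socket, spanner below 0.02 m/s); the robot touches nothing.
It fails at once if the bearing is lifted off its seat (distance between bearing and fixture above 0.08 m).
It fails at once if the spray is moved, lifted or tipped (distance of spray from where it was at the start of the episode above 0.02 m or angle between spray's own z axis and vertical above 0.35 rad).
It fails at once if the socket is moved, lifted or tipped (distance of socket from where it was at the start of the episode above 0.02 m or angle between socket's own z axis and vertical above 0.35 rad).
It fails at once if the spanner is moved, lifted or tipped (distance of spanner from where it was at the start of the episode above 0.02 m or angle between spanner's own z axis and vertical above 0.35 rad).
It also fails if it takes over 64 s, if anything falls off the work surface, if the arm or the gripper's body presses on something with over 40 N, if the wrist force passes 120 N, or if a joint passes its speed limit or range.

## Working session

There is one attempt and no reset: what is moved stays moved. The work goes in short steps, Python scripts to look and compute and a tool call to move; the robot and the scene stay as the last step left them, time stands still between calls to the robot, and variables do not carry over. Pictures are saved under pics/ and viewed, at most 10 in all, crops included, and the job is handed in when it is done.

Besides the shell and the picture viewer there is one more tool, called as name(argument=value, ...), one argument or row to a line, values as JSON. carry_out: Moves the arm, as the interface text tells. Its arguments: {"type":"object","properties":{"commands":{"type":"array","items":{"type":"array","items":{"type":"number"}}},"jaw":{"type":"number"}},"required":["commands"]}

```bash
mkdir -p pics; ls; python3 - <<'E'
from bench import *
import cv2,pickle
d={}
for n in("top","side"):
    s=snapshot(n);d[n]=s
    cv2.imwrite(f"pics/{n}0.png",s["img"][:,:,::-1])
    print(n,s["fx"],s["cx"],s["cy"],s["R"].round(3).tolist(),s["t"].round(3).tolist())
pickle.dump(d,open("d0.pkl","wb"))
o=get_obs();print(o)
E
```

```text
pics
top 373.5833504504446 318.0561689940383 203.2627927346243 [[0.018, -1.0, 0.014], [-0.987, -0.02, -0.158], [0.158, -0.011, -0.987]] [0.049, 0.56, 0.931]
side 409.10315742785195 324.1109996233178 204.09298163841095 [[0.999, -0.053, 0.011], [-0.027, -0.658, -0.753], [0.047, 0.751, -0.658]] [-0.528, 0.12, 0.822]
{'time': 0.1, 'joint_positions': array([-1.24011354e+00,  8.79232868e-02,  1.37210077e+00, -2.32145595e-06,
        1.68361463e+00, -1.03098536e-01]), 'qvel': array([-0.00040331, -0.0004138 , -0.00136696,  0.00143596, -0.00170205,
       -0.00192112]), 'joint_torque': array([ 2.87430237e-03, -3.41250587e+01, -3.03301978e+01,  7.20877480e-02,
        3.05026013e-02, -9.05659863e-05]), 'tool_pos': array([ 0.23100051, -0.49858776,  0.20439937]), 'ee_rot': array([-3.13955725e+00, -2.08273613e-04,  4.33780849e-01]), 'wrist_force': array([ 0.78867791, -0.23035752, -0.32708248]), 'wrist_torque': array([0.02273066, 0.02523366, 0.03218457]), 'finger_force': 0.0, 'width': 0.09421443482721763}
```

View pics/top0.png

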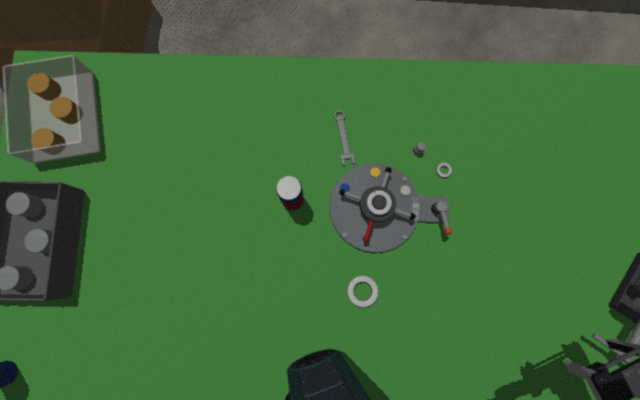

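View pics/side0.png

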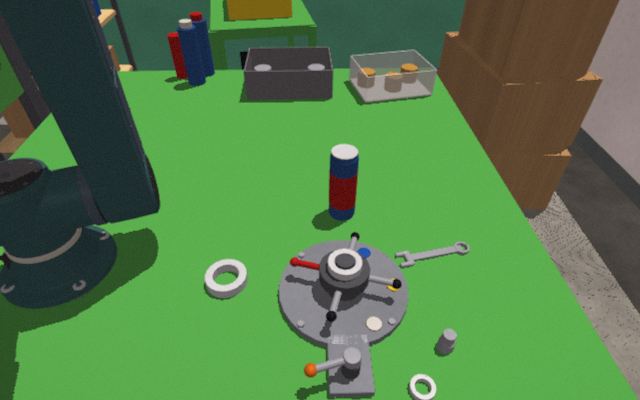

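Top view: wheel hub at about (378,203), red ball (367,240), blue mark (345,188), yellow mark (375,172), white mark (405,190), orange knob (448,231), lever pivot (441,206), spray can (290,190), spanner (345,138), socket (420,150). The side view agrees, with the red ball at (294,262), blue mark at (364,253) and knob at (310,370).

```bash
cat > h.py <<'E'
import numpy as np, cv2
def cast(s,u,v,z):
    d=s["R"].T@np.array([(u-s["cx"])/s["fx"],(v-s["cy"])/s["fy"],1]); c=-s["R"].T@s["t"]
    return (c+d*(z-c[2])/d[2])[:2]
HSV=dict(red=((0,170,70),(5,255,255)),orange=((7,170,100),(14,255,255)),blue=((106,150,80),(125,255,255)),yellow=((20,150,100),(30,255,255)))
def mask(s,c,roi):
    h=cv2.cvtColor(s["img"],cv2.COLOR_RGB2HSV); m=cv2.inRange(h,*HSV[c]); k=np.zeros_like(m); x0,y0,x1,y1=roi; k[y0:y1,x0:x1]=255
    return m&k
def blob(s,c,roi):
    v,u=np.nonzero(mask(s,c,roi)); return u,v
E
python3 - <<'E'
import pickle
from h import *
d=pickle.load(open("d0.pkl","rb"))
for n,R in(("top",dict(red=(350,215,385,250),orange=(435,220,460,240),blue=(335,178,360,198),yellow=(365,162,385,182))),("side",dict(red=(285,250,330,280),orange=(300,358,325,380),blue=(356,245,374,262),yellow=(383,278,403,295)))):
    s=d[n]
    for c,roi in R.items():
        u,v=blob(s,c,roi); z={'red':.055,'orange':.055}.get(c,.018)
        print(n,c,len(u),u.mean().round(1),v.mean().round(1),(u.min(),u.max(),v.min(),v.max()),cast(s,u.mean(),v.mean(),z).round(4))
s=d["top"]
h=cv2.cvtColor(s["img"],cv2.COLOR_RGB2HSV)
# plate: non-green region contour
ng=((h[:,:,1]<90)).astype(np.uint8); ng[:, :320]=0; ng[:150]=0;ng[270:]=0
c=max(cv2.findContours(ng,0,2)[0],key=cv2.contourArea)[:,0].astype(float)
P=np.array([cast(s,u,v,.015) for u,v in c])
# circle fit robust
from scipy.optimize import least_squares
c0=cast(s,374,207,.015)
k=least_squares(lambda p:np.hypot(*(P-p).T)-.122,c0,loss='cauchy',f_scale=.002).x
print("axis",k, "pivot px",cast(s,441,205,.064))
for nm,u,v,z in(("spray",289,185,.17),("spannerA",339,114,0),("spannerB",348,160,0),("socket",420,148,.04),("spigot",379,202,.087)): print(nm,cast(s,u,v,z).round(3))
v=cv2.resize(s["img"][150:270,270:470],None,fx=4,fy=4,interpolation=2);cv2.imwrite("pics/c.png",v[:,:,::-1])
E
```

```text
top red 83 368.0 231.6 (np.int64(363), np.int64(373), np.int64(220), np.int64(241)) [ 0.4869 -0.0693]
top orange 29 447.9 230.7 (np.int64(445), np.int64(451), np.int64(228), np.int64(233)) [ 0.4932 -0.2744]
top blue 46 344.6 186.8 (np.int64(340), np.int64(348), np.int64(184), np.int64(190)) [ 0.6099 -0.0115]
top yellow 60 375.0 171.6 (np.int64(371), np.int64(379), np.int64(168), np.int64(175)) [ 0.6541 -0.0941]
side red 153 303.7 263.3 (np.int64(290), np.int64(318), np.int64(258), np.int64(269)) [ 0.4862 -0.0666]
side orange 118 310.1 369.8 (np.int64(305), np.int64(316), np.int64(364), np.int64(376)) [ 0.4926 -0.2722]
side blue 78 364.0 251.7 (np.int64(358), np.int64(369), np.int64(248), np.int64(257)) [ 0.6087 -0.0095]
side yellow 36 392.1 287.4 (np.int64(387), np.int64(398), np.int64(279), np.int64(290)) [ 0.65   -0.1008]
axis [ 0.55878392 -0.09218601] pivot px [ 0.55814253 -0.25576352]
spray [0.58  0.128]
spannerA [0.824 0.004]
spannerB [ 0.69  -0.022]
socket [ 0.717 -0.212]
spigot [ 0.559 -0.092]
```

View pics/c.png

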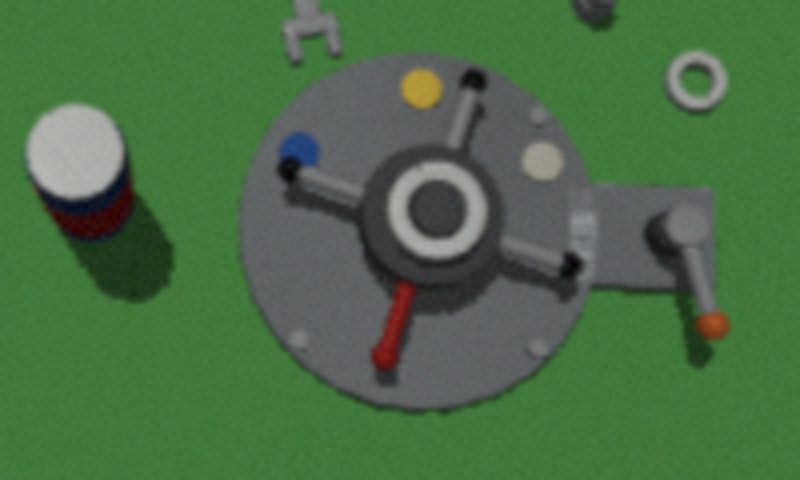

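carry_out(
  commands=[
    [0.04,-0.026,0,0,0,-0.14],
    [0.08,-0.052,0,0,0,-0.28],
    [0.12,-0.078,0,0,0,-0.42],
    [0.16,-0.104,0,0,0,-0.56],
    [0.2,-0.13,0,0,0,-0.7],
  ],
  jaw=0,
)

```text
time: 0.6
tool_pos: [0.3584, -0.2952, 0.205]
ee_rot: [-3.141, -0.0, 1.139]
wrist_force: [0.5, 0.4, 0.3]
width: 0.0572
finger_force: 0.0
```

```bash
cat >> h.py <<'E'
def rel(o,target,yaw):
    y=o["ee_rot"][2]; c,s=np.cos(y),np.sin(y); dx,dy,dz=np.array(target)-o["tool_pos"]
    return np.round([c*dx+s*dy, s*dx-c*dy, -dz, 0,0,-(yaw-y)],4)
E
python3 - <<'E'
from bench import *
from h import *
o=get_obs();print(o["tool_pos"],o["ee_rot"],o["width"],o["joint_positions"],rel(o,(.484,-.094,.2),1.571))
E
```

```text
[ 0.35842202 -0.29518936  0.20498456] [-3.14113186e+00 -3.22103339e-04  1.13894828e+00] 0.05717767314804655 [-8.11252338e-01 -1.04708098e-01  1.56215184e+00  1.29372392e-04
  1.68469623e+00 -3.79389697e-01] [ 0.2353  0.0298  0.005   0.      0.     -0.4321]
```

carry_out(
  commands=[
    [0.048,0.006,0,0,0,-0.09],
    [0.095,0.012,0,0,0,-0.18],
    [0.142,0.018,0,0,0,-0.27],
    [0.189,0.024,0,0,0,-0.36],
    [0.235,0.03,0.005,0,0,-0.436],
  ],
)

```text
time: 1.1
tool_pos: [0.4855, -0.095, 0.2008]
ee_rot: [3.14, 0.001, 1.573]
wrist_force: [0.9, -0.6, -0.1]
width: 0.0176
finger_force: 0.0
```

carry_out(
  commands=[
    [0,0,0,0,0,0],
    [0,0,0.04,0,0,0],
    [0,0,0.08,0,0,0],
    [0,0,0.1,0,0,0],
    [0,0,0.1,0,0,0],
  ],
)

```text
time: 1.6
tool_pos: [0.4812, -0.0966, 0.0962]
ee_rot: [-3.133, -0.002, 1.569]
wrist_force: [-0.5, -0.7, 0.2]
width: 0.0007
finger_force: 0.0
```

```bash
python3 - <<'E'
from bench import *
from h import *
o=get_obs();print(o["tool_pos"],o["ee_rot"],o["width"])
A=[snapshot(n)["img"] for n in("side","top")]
v=np.hstack([cv2.resize(A[0][180:400,230:430],(400,440)),cv2.resize(A[1][150:260,330:430],(400,440))]);cv2.imwrite("pics/d.png",v[:,:,::-1])
E
```

```text
[ 0.48121133 -0.09663975  0.09616875] [-3.13268549e+00 -2.25076507e-03  1.56855846e+00] 0.0006945072838061136
```

View pics/d.png

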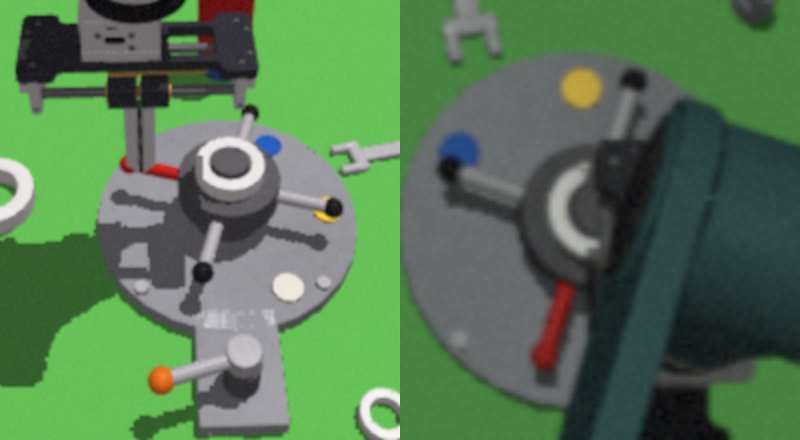

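The fingers are shut at the clear side of the red spoke (side crop: finger at (140,165), red spoke (150,168)) with free space below. Descend, then push along the arc.

carry_out(
  commands=[
    [0,0,0.02,0,0,0],
    [0,0,0.04,0,0,0],
    [0,0,0.06,0,0,0],
    [0,0,0.064,0,0,0],
    [0,0,0.064,0,0,0],
  ],
)

```text
time: 2.2
tool_pos: [0.4853, -0.0974, 0.0376]
ee_rot: [3.14, 0.001, 1.569]
wrist_force: [0.2, -0.6, 0.0]
width: 0.0003
finger_force: 0.0
```

```bash
python3 - <<'E'
from bench import *
from h import *
o=get_obs();print(o["tool_pos"],o["ee_rot"],o["wrist_force"])
c=np.array([.5588,-.092]); r=.074
p=o["tool_pos"][:2]
for a in np.arange(178,69,-5): 
    q=c+r*np.array([np.cos(np.radians(a)),np.sin(np.radians(a))]); print(a,"tool x,y from now",(q-p)[::-1].round(4))
E
```

```text
[ 0.48526367 -0.09735353  0.03759776] [3.14027302e+00 5.94602689e-04 1.56931996e+00] [ 0.17461765 -0.58406399  0.03029387]
178 tool x,y from now [ 0.0079 -0.0004]
173 tool x,y from now [0.0144 0.0001]
168 tool x,y from now [0.0207 0.0012]
163 tool x,y from now [0.027  0.0028]
158 tool x,y from now [0.0331 0.0049]
153 tool x,y from now [0.0389 0.0076]
148 tool x,y from now [0.0446 0.0108]
143 tool x,y from now [0.0499 0.0144]
138 tool x,y from now [0.0549 0.0185]
133 tool x,y from now [0.0595 0.0231]
128 tool x,y from now [0.0637 0.028 ]
123 tool x,y from now [0.0674 0.0332]
118 tool x,y from now [0.0707 0.0388]
113 tool x,y from now [0.0735 0.0446]
108 tool x,y from now [0.0757 0.0507]
103 tool x,y from now [0.0775 0.0569]
98 tool x,y from now [0.0786 0.0632]
93 tool x,y from now [0.0793 0.0697]
88 tool x,y from now [0.0793 0.0761]
83 tool x,y from now [0.0788 0.0826]
78 tool x,y from now [0.0777 0.0889]
73 tool x,y from now [0.0761 0.0952]
```

carry_out(
  commands=[
    [0.0079,0,0,0,0,0],
    [0.0144,0,0,0,0,0],
    [0.0207,0.001,0,0,0,0],
    [0.027,0.003,0,0,0,0],
    [0.033,0.005,0,0,0,0],
  ],
)

```text
time: 2.7
tool_pos: [0.4901, -0.0637, 0.0371]
ee_rot: [3.141, 0.001, 1.57]
wrist_force: [0.1, -3.8, 1.2]
width: 0.0003
finger_force: 1.6
```

carry_out(
  commands=[
    [0.006,0.003,0,0,0,0],
    [0.0115,0.006,0,0,0,0],
    [0.017,0.0095,0,0,0,0],
    [0.022,0.0135,0,0,0,0],
    [0.0265,0.018,0,0,0,0],
  ],
)

```text
time: 3.2
tool_pos: [0.5074, -0.0368, 0.036]
ee_rot: [-3.14, -0.0, 1.57]
wrist_force: [-1.4, -2.4, 0.0]
width: 0.0001
finger_force: 1.4
```

carry_out(
  commands=[
    [0.004,0.005,0,0,0,0],
    [0.008,0.01,0,0,0,0],
    [0.011,0.0155,0,0,0,0],
    [0.014,0.0215,0,0,0,0],
    [0.014,0.0215,0,0,0,0],
  ],
)

```text
time: 3.7
tool_pos: [0.5302, -0.0223, 0.0364]
ee_rot: [3.141, -0.002, 1.57]
wrist_force: [-0.7, -0.3, 0.2]
width: 0.0006
finger_force: 0.1
```

```bash
python3 - <<'E'
from bench import *
from h import *
o=get_obs();print(o["tool_pos"],o["ee_rot"],o["wrist_force"])
A=[snapshot(n) for n in("side","top")]
c=np.array([.5588,-.092])
for s,roi in zip(A,((280,220,400,300),(335,175,420,245))):
    u,v=blob(s,"red",roi)
    if len(u):
        p=cast(s,u.mean(),v.mean(),.055);print(len(u),p,np.degrees(np.arctan2(*(p-c)[::-1])))
A=[s["img"] for s in A]
v=np.hstack([cv2.resize(A[0][180:400,230:430],(400,440)),cv2.resize(A[1][150:260,330:430],(400,440))]);cv2.imwrite("pics/e.png",v[:,:,::-1])
E
```

```text
[ 0.53015633 -0.02233924  0.03637106] [ 3.14082152e+00 -1.62387576e-03  1.57024678e+00] [-0.74629662 -0.26589233  0.17021498]
58 [ 0.54919087 -0.01387039] 97.01157284306602
```

View pics/e.png

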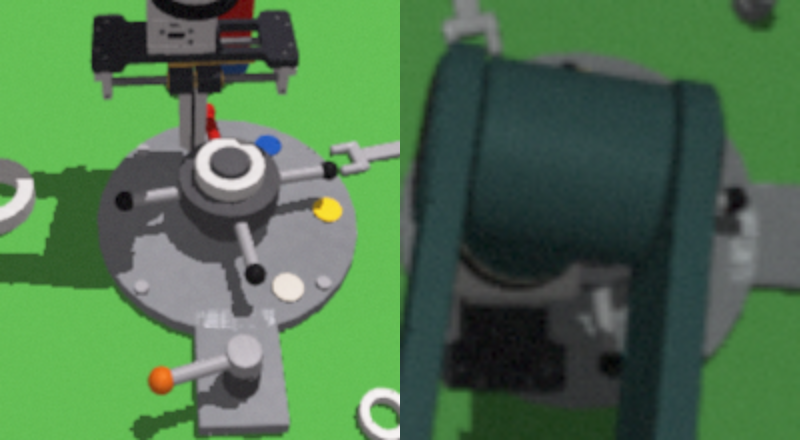

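The red spoke follows the finger: in the side crop the red ball is at (210,115) and the blue mark at (268,146), the finger behind it at (190,125).

carry_out(
  commands=[
    [0.0018,0.009,0,0,0,0],
    [0.0036,0.018,0,0,0,0],
    [0.0043,0.027,0,0,0,0],
    [0.004,0.036,0,0,0,0],
    [0.0035,0.04,0,0,0,0],
  ],
)

```text
time: 4.3
tool_pos: [0.5701, -0.0197, 0.036]
ee_rot: [-3.141, -0.001, 1.57]
wrist_force: [-3.3, -0.3, -0.7]
width: 0.0002
finger_force: 1.4
```

```bash
cat > m.py <<'E'
from bench import *
from h import *
o=get_obs();print(o["tool_pos"],o["wrist_force"])
s=snapshot("side")
c=np.array([.5588,-.092])
for col,roi,z in(("red",(310,215,400,300),.055),("blue",(350,240,380,265),.018)):
    u,v=blob(s,col,roi)
    if len(u):
        p=cast(s,u.mean(),v.mean(),z);print(col,len(u),(u.min(),u.max(),v.min(),v.max()),p.round(4),np.degrees(np.arctan2(*(p-c)[::-1])).round(1),np.hypot(*(p-c)).round(4))
E
python3 m.py; python3 - <<'E'
import sys; sys.path.insert(0,'.')
from bench import *
from h import *
s=snapshot("side")["img"];cv2.imwrite("pics/f.png",cv2.resize(s[200:320,260:430],None,fx=4,fy=4)[:,:,::-1])
E
```

```text
[ 0.57006159 -0.01968334  0.03596763] [-3.25745519 -0.32910093 -0.6722664 ]
red 86 (np.int64(353), np.int64(363), np.int64(234), np.int64(250)) [ 0.5935 -0.0159] 65.5 0.0836
blue 74 (np.int64(358), np.int64(369), np.int64(248), np.int64(256)) [ 0.6089 -0.0091] 58.9 0.0969
```

View pics/f.png

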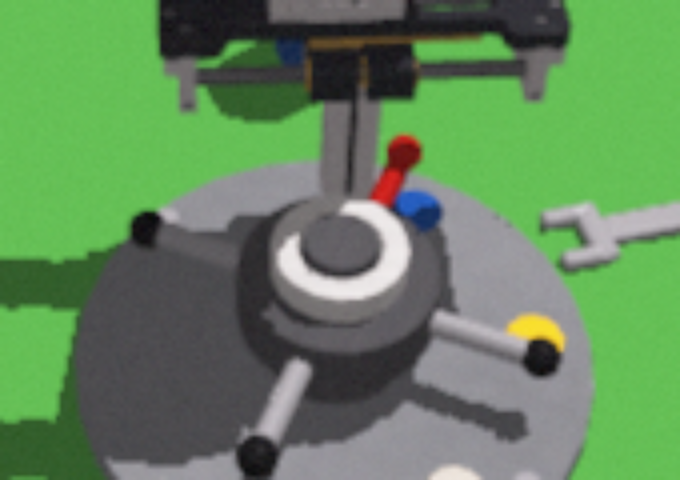

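Side crop: red ball at (404,152), blue mark at (418,209), and the finger still sits behind the spoke at (350,170).

```bash
cat >> m.py <<'E'
u,v=blob(s,"red",(310,215,400,300)); k=v<=v.min()+8
q=(u[k].min()+u[k].max())/2,v.min()+4
p=cast(s,*q,.055);print("ball",q,p.round(4),np.degrees(np.arctan2(*(p-c)[::-1])).round(1),np.hypot(*(p-c)).round(4))
E
python3 m.py
```

```text
[ 0.57050018 -0.01958505  0.0362368 ] [-0.74834368 -0.80495979 -1.05045225]
red 88 (np.int64(353), np.int64(364), np.int64(234), np.int64(250)) [ 0.594  -0.0168] 64.9 0.0831
blue 71 (np.int64(359), np.int64(369), np.int64(248), np.int64(256)) [ 0.6093 -0.0092] 58.6 0.097
ball (np.float64(360.0), np.int64(238)) [ 0.5985 -0.0062] 65.2 0.0946
```

carry_out(
  commands=[
    [0,0.002,0,0,0,0],
    [-0.0005,0.004,0,0,0,0],
    [-0.001,0.006,0,0,0,0],
    [-0.001,0.008,0,0,0,0],
    [-0.001,0.008,0,0,0,0],
  ],
)

```text
time: 4.95
tool_pos: [0.5775, -0.0209, 0.0365]
ee_rot: [3.141, -0.0, 1.57]
wrist_force: [-1.7, -0.7, 0.2]
width: 0.0
finger_force: 0.9
```

```bash
python3 m.py
```

```text
[ 0.57754359 -0.020889    0.03648933] [-1.70180036 -0.74549177  0.20978981]
red 89 (np.int64(355), np.int64(368), np.int64(236), np.int64(252)) [ 0.6003 -0.0217] 59.4 0.0816
blue 53 (np.int64(361), np.int64(369), np.int64(248), np.int64(256)) [ 0.6114 -0.0109] 57.1 0.0967
ball (np.float64(364.0), np.int64(240)) [ 0.6057 -0.0119] 59.6 0.0928
```

carry_out(
  commands=[
    [0.001,-0.01,0,0,0,0],
    [0.002,-0.025,0,0,0,0],
    [0.002,-0.025,-0.05,0,0,0],
    [0.002,-0.025,-0.1,0,0,0],
    [0.002,-0.025,-0.14,0,0,0],
  ],
)

```text
time: 5.5
tool_pos: [0.5527, -0.0188, 0.1798]
ee_rot: [3.137, 0.0, 1.57]
wrist_force: [0.3, 0.5, 0.4]
width: 0.0007
finger_force: 0.0
```

carry_out(
  commands=[
    [-0.04,-0.009,0,0,0,0],
    [-0.08,-0.018,0,0,0,0],
    [-0.12,-0.027,0,0,0,0],
    [-0.16,-0.036,0,0,0,0],
    [-0.207,-0.046,0,0,0,0],
  ],
)

```text
time: 6.0
tool_pos: [0.5061, -0.2268, 0.1775]
ee_rot: [3.138, 0.001, 1.571]
wrist_force: [0.7, -0.3, -0.5]
width: 0.0005
finger_force: 0.0
```

```bash
python3 m.py; python3 - <<'E'
import sys; sys.path.insert(0,'.')
from bench import *
from h import *
s=snapshot("top"); w=snapshot("side")
u,v=blob(w,"orange",(290,345,400,400)); 
if len(u): print("knob",len(u),cast(w,u.mean(),v.mean(),.055))
c=np.array([.5588,-.092])
for col,z in(("red",.055),("blue",.018)):
    u,v=blob(s,col,(330,170,390,215))
    if len(u):
        p=cast(s,u.mean(),v.mean(),z);print(col,len(u),p.round(4),np.degrees(np.arctan2(*(p-c)[::-1])).round(1))
a=cv2.resize(s["img"][150:260,330:460],(520,440));b=cv2.resize(w["img"][220:400,280:390],(269,440))
cv2.imwrite("pics/g.png",np.hstack([a,b])[:,:,::-1])
E
```

```text
[ 0.50610351 -0.2268176   0.17749901] [ 0.72695073 -0.26934596 -0.52100204]
red 51 (np.int64(358), np.int64(368), np.int64(239), np.int64(247)) [ 0.6027 -0.0201] 58.6 0.0842
blue 11 (np.int64(364), np.int64(368), np.int64(254), np.int64(257)) [ 0.6114 -0.0197] 54.0 0.0894
ball (np.float64(363.0), np.int64(243)) [ 0.6027 -0.0199] 58.6 0.0844
knob 121 [ 0.49260764 -0.27242521]
red 65 [ 0.5984 -0.0286] 58.0
blue 17 [ 0.6048 -0.0047] 62.2
```

View pics/g.png

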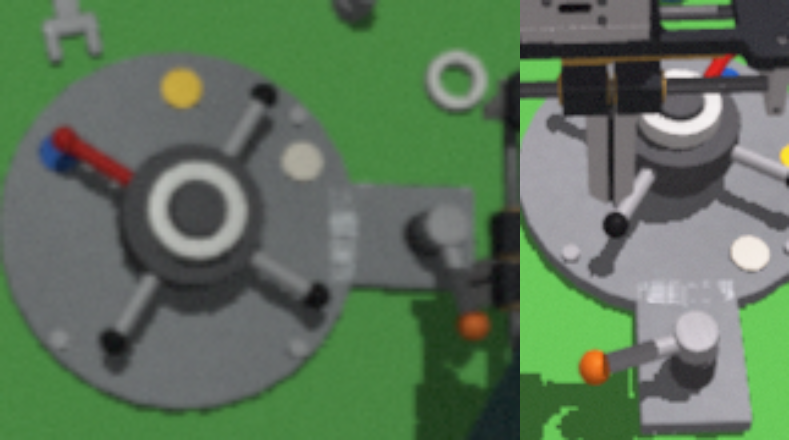

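Top crop: the red ball (65,138) stands over the blue mark (57,153), the offset being parallax only (58–58.6° against 58.2–58.7°). The knob (473,326) hasn't moved and the finger hovers between wheel and lever. Now the lever.

carry_out(
  commands=[
    [0,0,0.04,0,0,0],
    [0,0,0.08,0,0,0],
    [0,0,0.12,0,0,0],
    [0,0,0.141,0,0,0],
    [0,0,0.141,0,0,0],
  ],
)

```text
time: 6.65
tool_pos: [0.5038, -0.2229, 0.0316]
ee_rot: [-3.136, -0.004, 1.571]
wrist_force: [0.2, 0.5, 0.1]
width: 0.0006
finger_force: 0.0
```

```bash
python3 - <<'E'
from bench import *
from h import *
o=get_obs();print(o["tool_pos"],o["ee_rot"],o["wrist_force"])
pv=np.array([.5584,-.2570]);p=o["tool_pos"][:2]
# finger path: lever angle L (deg world), point at 50 mm along lever, offset perpendicular on the clockwise side
for L in range(184,277,7):
    a=np.radians(L); d=np.array([np.cos(a),np.sin(a)]); t=np.array([-d[1],d[0]])
    e=12.5*abs(t[0])+8*abs(t[1])+6
    q=pv+.05*d-e*1e-3*t; print(L,q.round(4),"tool x,y",(q-p)[::-1].round(4))
E
```

```text
[ 0.50377778 -0.2228713   0.03163155] [-3.13551206 -0.00422177  1.57144858] [0.24962355 0.50108324 0.11872378]
184 [ 0.5075 -0.2457] tool x,y [-0.0228  0.0037]
191 [ 0.5062 -0.2506] tool x,y [-0.0277  0.0024]
198 [ 0.5054 -0.2558] tool x,y [-0.033   0.0017]
205 [ 0.5053 -0.2613] tool x,y [-0.0385  0.0015]
212 [ 0.5057 -0.267 ] tool x,y [-0.0442  0.0019]
219 [ 0.5069 -0.2729] tool x,y [-0.05    0.0031]
226 [ 0.5089 -0.2787] tool x,y [-0.0558  0.0051]
233 [ 0.5117 -0.2844] tool x,y [-0.0615  0.0079]
240 [ 0.5154 -0.2899] tool x,y [-0.067   0.0116]
247 [ 0.5199 -0.295 ] tool x,y [-0.0721  0.0161]
254 [ 0.5252 -0.2995] tool x,y [-0.0766  0.0214]
261 [ 0.5312 -0.3033] tool x,y [-0.0804  0.0274]
268 [ 0.5379 -0.3063] tool x,y [-0.0834  0.0341]
275 [ 0.5437 -0.3085] tool x,y [-0.0856  0.0399]
```

carry_out(
  commands=[
    [-0.012,0,0,0,0,0],
    [-0.0236,0,0,0,0,0],
    [-0.029,-0.0005,0,0,0,0],
    [-0.0343,-0.0007,0,0,0,0],
    [-0.04,0,0,0,0,0],
  ],
)

```text
time: 7.15
tool_pos: [0.5062, -0.2662, 0.0364]
ee_rot: [3.141, -0.0, 1.57]
wrist_force: [-0.2, 3.6, 1.7]
width: 0.0004
finger_force: 1.5
```

carry_out(
  commands=[
    [-0.006,0.001,0,0,0,0],
    [-0.0117,0.003,0,0,0,0],
    [-0.0174,0.0057,0,0,0,0],
    [-0.023,0.0094,0,0,0,0],
    [-0.028,0.014,0,0,0,0],
  ],
)

```text
time: 7.65
tool_pos: [0.5197, -0.2944, 0.0351]
ee_rot: [-3.14, -0.0, 1.57]
wrist_force: [-1.5, 2.4, 0.3]
width: 0.0005
finger_force: 1.2
```

```bash
cat > k.py <<'E'
from bench import *
from h import *
o=get_obs();print(o["tool_pos"],o["wrist_force"])
for n,roi in(("side",(290,330,400,400)),("top",(430,190,490,250))):
    s=snapshot(n);u,v=blob(s,"orange",roi)
    if len(u):
        p=cast(s,u.mean(),v.mean(),.055)-(.5584,-.257);print(n,len(u),p,np.hypot(*p),"lock",np.arctan2(*p[::-1])%6.283-3.1416)
E
python3 k.py
```

```text
[ 0.51970801 -0.29443293  0.03507005] [-1.4969043   2.43702307  0.27934648]
side 71 [-0.02563373 -0.05559705] 0.061221891562649275 lock 1.1385880573029223
```

carry_out(
  commands=[
    [-0.0045,0.005,0,0,0,0],
    [-0.008,0.011,0,0,0,0],
    [-0.011,0.0175,0,0,0,0],
    [-0.012,0.02,0,0,0,0],
    [-0.012,0.02,0,0,0,0],
  ],
)

```text
time: 8.25
tool_pos: [0.5371, -0.304, 0.0352]
ee_rot: [-3.133, -0.004, 1.57]
wrist_force: [-10.1, 6.2, 5.1]
width: 0.0001
finger_force: 6.5
```

```bash
python3 k.py
```

```text
[ 0.53708584 -0.30404196  0.03519139] [-10.12052932   6.15830117   5.05919238]
side 39 [-0.00421224 -0.05767966] 0.05783326385967632 lock 1.4977049303621288
```

The force has risen to 10 N, so the lever is at its stop. Back off, lift and check.

carry_out(
  commands=[
    [0,-0.01,0,0,0,0],
    [0,-0.025,0,0,0,0],
    [0,-0.025,-0.05,0,0,0],
    [0,-0.025,-0.1,0,0,0],
    [0,-0.025,-0.14,0,0,0],
  ],
)

```text
time: 8.85
tool_pos: [0.516, -0.3074, 0.1791]
ee_rot: [3.137, 0.004, 1.569]
wrist_force: [0.6, -0.2, -0.5]
width: 0.0005
finger_force: 0.0
```

carry_out(
  commands=[
    [-0.03,-0.03,0,0,0,0],
    [-0.06,-0.06,0,0,0,0],
    [-0.09,-0.09,0,0,0,0],
    [-0.12,-0.12,0,0,0,0],
    [-0.14,-0.14,0,0,0,0],
  ],
)

```text
time: 9.35
tool_pos: [0.3732, -0.4491, 0.1764]
ee_rot: [3.14, 0.005, 1.568]
wrist_force: [-0.1, 0.4, 0.2]
width: 0.0005
finger_force: 0.0
```

carry_out(
  commands=[
    [0,0,0,0,0,0],
    [0,0,0,0,0,0],
    [0,0,0,0,0,0],
    [0,0,0,0,0,0],
    [0,0,0,0,0,0],
  ],
)

```text
time: 9.85
tool_pos: [0.3757, -0.4451, 0.1756]
ee_rot: [3.141, 0.0, 1.572]
wrist_force: [0.5, -0.2, -0.2]
width: 0.0006
finger_force: 0.0
```

```bash
python3 k.py; python3 m.py; python3 - <<'E'
import sys; sys.path.insert(0,'.')
from bench import *
from h import *
s=snapshot("top");w=snapshot("side")
a=cv2.resize(s["img"][100:260,270:470],(550,440));b=cv2.resize(w["img"][220:400,280:380],(244,440))
cv2.imwrite("pics/i.png",np.hstack([a,b])[:,:,::-1])
E
```

```text
[ 0.37572468 -0.44508519  0.17561708] [ 0.48976195 -0.17690252 -0.17967586]
side 52 [-0.00340658 -0.05818155] 0.05828119634664224 lock 1.5121195836440013
top 24 [-0.00367954 -0.06707113] 0.06717198347306809 lock 1.5157982972285056
[ 0.37545689 -0.44522731  0.17553045] [-0.67433566 -0.53669451  1.05340607]
red 95 (np.int64(356), np.int64(368), np.int64(236), np.int64(251)) [ 0.6016 -0.0199] 59.3 0.0838
blue 57 (np.int64(362), np.int64(369), np.int64(248), np.int64(257)) [ 0.6115 -0.0111] 56.9 0.0965
ball (np.float64(363.5), np.int64(240)) [ 0.6047 -0.0119] 60.2 0.0923
```

View pics/i.png

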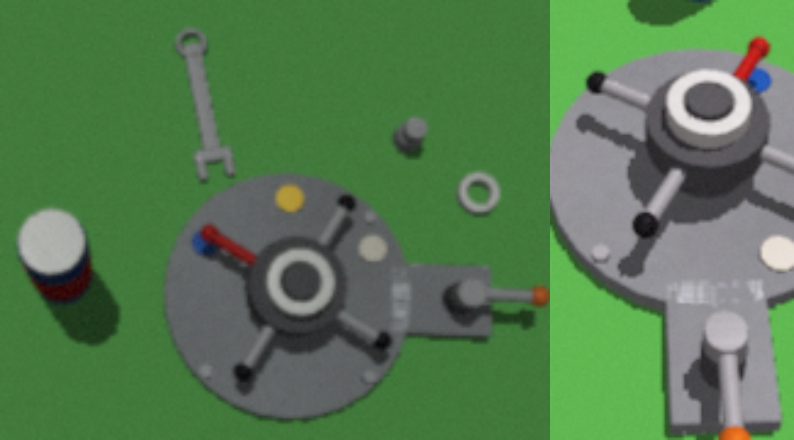

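The final picture shows the red ball (210,233) over the blue mark (203,243), the lever pointing straight away from the wheel (knob at (540,296)), the bearing seated, and the spray can, socket and spanner in place.

```bash
python3 -c "
from bench import *
print(close_job())"
```

```text
the job is handed in; nothing more can be done
None
```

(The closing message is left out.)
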